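Empty the short tumbling barrel

TASK

Two deburring barrels stand on the bench, each in its own cradle; empty the shorter one. Turn it by its crank handle, over the top and away from the robot's side of its cradle, until its open side port faces straight down and both bushes have dropped into the tray of the cradle; then let go and leave the barrel port-down.

Things in the scene. Friction and masses are not known exactly. Their poses are not given: they have to be found in the camera images.
- cradle: Fixed cradle of the shorter barrel: grey tray 160 x 108 mm (x, y), walls 36 mm high, between green end plates with outer faces at y = -62 and +62 mm, 156 mm high. Origin: centre of its underside; z up; its x within 15 degrees of world x. The axle runs along its y, 140 mm above the origin. A larger cradle with a longer barrel (150 mm, 116 mm across) stands to its left or right.
- barrel (a joint): Angle q (rad) of the shorter barrel, a steel drum 84 mm long, 92 mm across, its port open over 90 degrees. q = 0: port up; 1.571: port faces the cradle's +x; 3.142: port down. Grows as the top moves to +x. Starts at 0.5 to 1.2, stops at 0 and 3.6, takes 3 to 6 N at the handle, stays where left.
- handle (a point): Grip point of the shorter barrel's crank, on the axis of its black handle, a freely spinning sleeve 18 mm thick, 60 mm long, parallel to the axle; the sleeve reaches 36 mm from here inwards, 24 mm outwards. In the cradle's frame it is at x = 60*sin(q - 1.833), y = -110, z = 140 + 60*cos(q - 1.833) mm: it starts on the robot's side and ends 75 degrees past the top, on the far side.
- bush_a: One of two plain bronze bushes, a cylinder 24 mm in diameter and 34 mm long, about 90 g, lying loose in the bottom of the shorter barrel. Origin at its centre, its axis is its y.
- bush_b: The other bush, the same as bush_a, beside it in the shorter barrel.
Not all that is in view belongs to the job. Leave any blue or turquoise look-alike of the bush_b alone.

How it is judged:
At the end, for the whole second after the job is handed in: The shorter barrel is at rest with its port within 20 degrees of straight down (joint 2.79 to 3.49 rad), and both bushes lie at rest in the tray of its cradle (their centres below 45 mm and within the tray's walls) (value of joint barrel between 2.79 and 3.49 rad and velocity of joint barrel between -0.1 and 0.1 rad/s and height (world z) of each of bush_a, bush_b below 0.045 m and x of bush_a in the frame of cradle between -0.08 and 0.08 m and y of bush_a in the frame of cradle between -0.055 and 0.055 m and x of bush_b in the frame of cradle between -0.08 and 0.08 m and y of bush_b in the frame of cradle between -0.055 and 0.055 m and linear speed of each of bush_a, bush_b below 0.05 m/s); the robot touches nothing.
It also fails if it takes over 38 s, if anything falls off the work surface, if the arm or the gripper's body presses on something with over 40 N, if the wrist force passes 120 N, or if a joint passes its speed limit or range.

ROBOT

A 6-joint arm with a two-finger parallel gripper is mounted at the origin on the work surface. World frame = base frame: x ahead of the robot, y to its left, z up, the work surface at z = 0. Lengths are in m, angles in rad, forces in N, time in s.
With the tool pointing down it reaches from about 0.3 to 0.775 m from the base axis. Payload 14.6 kg.
Tool frame: the origin (TCP) lies on the centre line of the jaws, within the pads' length; the fingertips stand ctrl.tcp_to_tips ahead of it and the grasp point (between the pads) lies 2 mm behind it (ctrl.tcp_to_tips is the distance from the TCP to the fingertips, in m); z points along the fingers, y is the line along which they close (so a half turn about z gives the same grasp; the last joint's range is limited). The gripper opens to 94 mm and grips with 3 to 60 N. Pads are 16 mm wide; open, the fingers measure 119 mm over their backs; the gripper's body (75 mm by 177 mm) begins 78 mm behind the grasp point.
Start: joints at [-0.067, 0.3, 1.521, -0, 1.321, -0.067], TCP at [0.55, -0, 0.222] pointing down, gripper open.
Joint ranges: [-3.03, 3.03], [-0.79, 2.21], [0.23, 2.52], [-1.04, 4.18], [0, 3.07], [-2.55, 2.55]. Speed limits (rad/s): [2.22, 2.22, 2.57, 3.14, 3.14, 3.14].

INTERFACE

Orientations are given as [roll, pitch, yaw] about the fixed x, y, z axes, in that order (R = Rz(yaw) Ry(pitch) Rx(roll)).
In Python, from station import telemetry, viewer, hand_in, ctrl gives the robot as it stands.
- The arm moves only by the tool step_arm, never from a script. Its argument "plan" is a list of rows, each an object of numbers: "dx", "dy", "dz": the shift along the tool's x, y, z scaled (see below); "rx", "ry", "rz": the turn, a rotation vector about the tool's x, y, z scaled (see below); "claw": the closure, from 0 (fully open) to 1 (shut). In form: [{"dx": .., "dy": .., "dz": .., "rx": .., "ry": .., "rz": .., "claw": ..}, ...]. A call has 1 to 10 rows; each row shifts and turns the commanded pose from where the row before left it, along the tool's axes as they then stand; what a row does not reach is not made up. The controller multiplies each number of a shift by 0.1 m and each number of a turn by 90 degrees. A row lasts 1/10 s, in which the tool goes at most 50 mm and 8.59 degrees, less where a joint would pass 70% of its speed; a pose out of reach is approached as far as the arm can. A call with a number of a shift or a turn outside -1 to 1 is refused whole. A call with a gripper value outside its range is refused whole. The fingers move at their own pace and stop on an object; "grip_force" is the grip in N (left out, the last holds). Time passes only in rows, so rows that do not move let the fingers close. It gives the time, the measured TCP pose, the force, the opening and the grip force at its end, in the units of the state.
- telemetry.get_obs(): the state, without advancing time (a new reading comes with each control period).
- viewer.camera(name): name is "scene" or "side" or "wrist"; returns a dict with "img" (420x560x3 uint8, red, green, blue), "z_map" (420x560 float32, m along the optical axis (not along the pixel's ray), 0 where there is no reading), "fx", "fy", "cx", "cy" (pixels), "R" (3x3) and "t" (3): a world point X has camera coordinates R X + t; the wrist camera has in their place "tool_from_camera" (4x4, takes a point from camera to tool coordinates, whose origin is the TCP and whose axes are the flange's). Camera axes: x right, y down, z forward; pixel columns grow to the right and rows downward; lengths in m; the calibration is good to about 2 mm. A picture is of the moment at which its call begins: read the wrist's pose just before it.
- hand_in(): hands the job in; it is judged then, once.
Trained networks look in a picture, given as the dict that the camera call returned (one of the last four; its "shot" number tells which), for a name from the list of things; names that differ only in an ending like _2 or _b are one class to them, and where a whole thing is asked for, a point or a joint stands for the part that bears it (a point fixed in the world has none). Each returns a list of dicts, best first, with "score" (0 to 1); they miss things now and then, are a little off and sometimes report something else, mostly with a low value. They report only what shows in the picture. A call takes as long as a camera call. They do not tell look-alikes from the thing itself.
- viewer.recognise(target, picture): "rect" ([left, top, right, bottom] in pixels, round what is visible of it).
The state is a dict: "time_s": time; "qpos": joint angles; "joint_vel": joint speeds; "tau": joint torques, N m; "ee_pos": TCP position; "eef_rot": TCP orientation; "force": force on the tool from outside, world axes, zero at the start; "moment": the same for the moment, N m; "grip_width": finger opening in m; "grip_force": force on a finger pad.
Only numpy, scipy, OpenCV 4.12 (cv2) and the standard library are available. Lean on these libraries where they do the work, as an engineer would, in place of code of your own. Each camera call takes 0.05 s, during which the arm holds its last target. There are 200 camera calls.

## Working session

There is one attempt and no reset: what is moved stays moved. The work goes in short steps, Python scripts to look and compute and a tool call to move; the robot and the scene stay as the last step left them, time stands still between calls to the robot, and variables do not carry over. Pictures are saved under pics/ and viewed, at most 10 in all, crops included, and the job is handed in when it is done.

Besides the shell and the picture viewer there is one more tool, called after ">>>" as name(argument=value, ...) on one line, values as JSON. step_arm: Moves the arm, as the interface text tells. Shifts and turns lie within -1 to 1; 1 stands for 0.1 m of shift or 90 degrees of turn. Its arguments: {"type":"object","properties":{"plan":{"type":"array"},"grip_force":{"type":"number"}},"required":["plan"]}

```bash
mkdir -p pics; cat > h.py <<'E'
import numpy as np,cv2
from station import telemetry,viewer,ctrl
def world(p):
    z=p["z_map"];v,u=np.mgrid[:420,:560]
    c=np.stack([(u-p["cx"])/p["fx"]*z,(v-p["cy"])/p["fy"]*z,z],-1)
    w=(c-p["t"])@p["R"]; w[z==0]=np.nan
    return w
E
python3 - <<'E'
from h import *
o=telemetry.get_obs();print({k:np.round(v,3) for k,v in o.items()},ctrl.tcp_to_tips)
for n in("scene","side"):
    p=viewer.camera(n);cv2.imwrite(f"pics/{n}0.png",p["img"][:,:,::-1]);np.savez(f"{n}0.npz",**p)
    print(n,-p["R"].T@p["t"])
    for t in("cradle","barrel","handle","bush_a"):print(t,[(np.round(d["rect"]),round(d["score"],2)) for d in viewer.recognise(t,p)])
E
```

```text
{'time_s': np.float64(0.0), 'qpos': array([-0.067,  0.3  ,  1.522, -0.   ,  1.321, -0.067]), 'joint_vel': array([-0.001,  0.   , -0.   , -0.002,  0.001,  0.   ]), 'tau': array([-2.0000e-03, -5.3181e+01, -3.5274e+01,  7.1000e-02,  2.4000e-02,
       -0.0000e+00]), 'ee_pos': array([ 0.55 , -0.   ,  0.222]), 'eef_rot': array([-3.14 , -0.   ,  1.571]), 'force': array([ 0.795,  0.799, -0.711]), 'moment': array([-0.025, -0.037,  0.028]), 'grip_force': np.float64(0.0), 'grip_width': np.float64(0.094)} 0.017
scene [ 1.00722699 -0.24229405  0.62065343]
cradle [(array([101., 202., 267., 342.]), 0.63)]
barrel [(array([102., 202., 234., 270.]), 0.95)]
handle [(array([ 98., 199., 240., 270.]), 0.74)]
bush_a [(array([203., 234., 225., 256.]), 0.85), (array([282., 265., 306., 283.]), 0.63), (array([178., 241., 198., 262.]), 0.57), (array([276., 236., 294., 247.]), 0.56)]
side [0.93960586 0.39953223 0.624742  ]
cradle [(array([156.,  99., 268., 249.]), 0.86)]
barrel [(array([171., 102., 229., 189.]), 0.86)]
handle [(array([173.,  97., 231., 186.]), 0.93)]
bush_a [(array([241., 244., 263., 266.]), 0.56), (array([282., 226., 298., 247.]), 0.52)]
```

View pics/scene0.png

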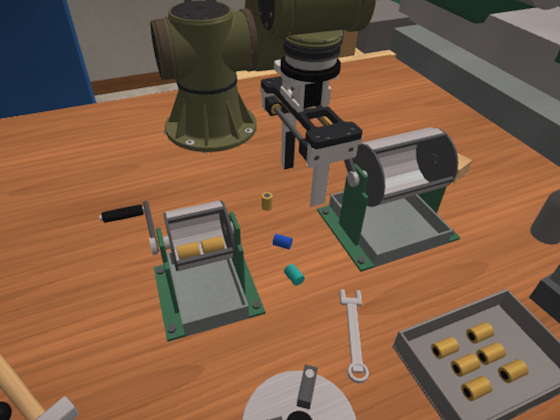

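View pics/side0.png

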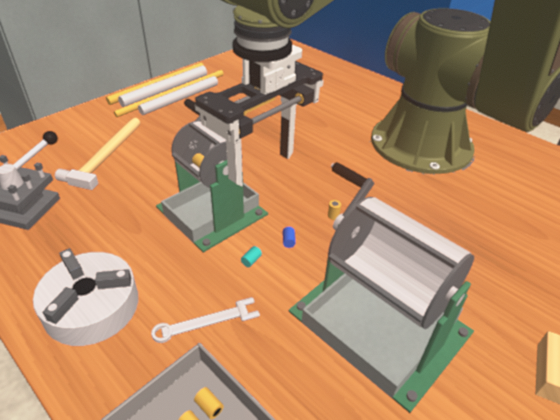

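The scene view shows the short barrel's cradle at about (205,260), with two bushes inside at (190,250) and (213,245). Its black handle is at (122,213). Possible mix-ups:
- The long barrel at (410,170), whose handle is hidden here and shows at (350,175) in side.
- A loose bronze bush at (267,201), plus blue (283,241) and turquoise (294,274) look-alikes.
- Bushes in the box at (480,360).

The short barrel is the left one here, at world -y. Next I'll measure it.

```bash
python3 - <<'E'
from h import *
for n in("scene","side"):
    p=dict(np.load(f"{n}0.npz"));w=world(p);im=p["img"].astype(int)
    g=(im[...,1]>im[...,0]*1.3)&(im[...,1]>im[...,2]*1.1)
    m=np.zeros((420,560),bool)
    if n=="scene": m[195:345,145:268]=1
    else: m[130:250,150:270]=1
    P=w[g&m];P=P[~np.isnan(P).any(1)]
    print(n,len(P),np.percentile(P,[1,10,50,90,99],axis=0).round(3).tolist())
    low=P[P[:,2]<.02];print(' low',len(low),np.percentile(low,[1,50,99],axis=0).round(3).tolist(), cv2.minAreaRect(low[:,:2].astype(np.float32)*1000))
    hi=P[P[:,2]>.05]
    for k,s in(("-",hi[hi[:,1]<np.median(P[:,1])]),("+",hi[hi[:,1]>np.median(P[:,1])])):
        if len(s)>20:print(k,len(s),cv2.minAreaRect(s[:,:2].astype(np.float32)*1000),s[:,2].max())
    t=w[m&(im.max(2)-im.min(2)<25)];t=t[(t[:,2]<.06)&(t[:,2]>.0)]
    if len(t):print('grey',cv2.minAreaRect(t[:,:2].astype(np.float32)*1000),np.percentile(t[:,2],[5,50,95]))
    if n=="scene":
        hm=np.zeros_like(m);hm[200:226,95:148]=1
        H=w[hm&(im.max(2)<60)];H=H[(H[:,2]>.06)]
        c=H.mean(0);d=np.linalg.svd(H-c)[2][0];print('handle',len(H),c,d,((H-c)@d).min(),((H-c)@d).max())
cv2.imwrite("pics/crop.png",cv2.resize(cv2.imread("pics/scene0.png")[190:345,90:290],(800,600)))
E
```

```text
scene 2200 [[0.463, -0.248, 0.003], [0.508, -0.241, 0.005], [0.561, -0.223, 0.007], [0.6, -0.094, 0.141], [0.614, -0.084, 0.157]]
 low 1351 [[0.456, -0.248, 0.002], [0.563, -0.229, 0.006], [0.615, -0.083, 0.014]] ((533.4754028320312, -163.96517944335938), (164.1808624267578, 158.07859802246094), 86.776611328125)
- 183 ((537.8358154296875, -224.90431213378906), (53.700225830078125, 4.557428359985352), 0.02749590575695038) 0.1582375461214925
+ 547 ((544.8045654296875, -163.33392333984375), (122.91565704345703, 63.53288269042969), 85.64948272705078) 0.17769614666503256
grey ((485.9985046386719, -116.27091979980469), (249.33583068847656, 262.69287109375), 85.61981201171875) [0.00239392 0.0048742  0.03658908]
handle 422 [ 0.48027089 -0.26576043  0.17603451] [ 0.05719616  0.99836041 -0.00225685] -0.030253735509781537 0.033545997739224676
side 2372 [[0.47, -0.222, 0.004], [0.509, -0.218, 0.005], [0.546, -0.103, 0.048], [0.571, -0.09, 0.112], [0.612, -0.081, 0.155]]
 low 812 [[0.462, -0.243, 0.003], [0.545, -0.098, 0.006], [0.614, -0.079, 0.019]] ((568.4837646484375, -135.87973022460938), (129.77120971679688, 220.93914794921875), 38.24275207519531)
- 750 ((540.478515625, -162.80258178710938), (61.02278137207031, 119.40901184082031), 0.0031935328152030706) 0.15774131438942676
+ 394 ((536.4451904296875, -101.42466735839844), (3.5433096885681152, 67.05548858642578), 89.6484146118164) 0.15555996693064333
grey ((533.6300659179688, -165.98361206054688), (162.38760375976562, 159.326416015625), 87.33702087402344) [0.00262264 0.01290521 0.03623707]
```

View pics/crop.png

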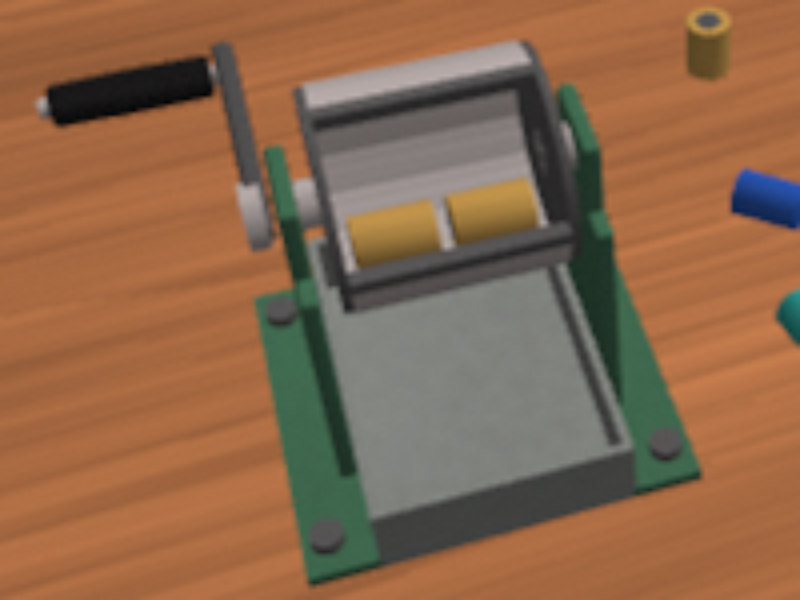

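The short barrel's handle is at the left, fitting yaw ≈ -3.3°, cradle centre ≈ (0.5345, -0.163), radius 62 mm against a nominal 60, and q ≈ 0.79. The crop shows both bronze bushes inside, and the loose bronze bush standing at top right is a distractor. I'll move above the grip point (0.475, -0.270).

>>> step_arm(plan=[{"dx": 0,"dy": 0,"dz": -0.3,"rx": 0,"ry": 0,"rz": 0.037,"claw": 0},{"dx": -0.3,"dy": -0.1,"dz": 0,"rx": 0,"ry": 0,"rz": 0,"claw": 0},{"dx": -0.3,"dy": -0.1,"dz": 0,"rx": 0,"ry": 0,"rz": 0,"claw": 0},{"dx": -0.3,"dy": -0.1,"dz": 0,"rx": 0,"ry": 0,"rz": 0,"claw": 0},{"dx": -0.3,"dy": -0.1,"dz": 0,"rx": 0,"ry": 0,"rz": 0,"claw": 0},{"dx": -0.3,"dy": -0.1,"dz": 0,"rx": 0,"ry": 0,"rz": 0,"claw": 0.0},{"dx": -0.3,"dy": 0,"dz": 0,"rx": 0,"ry": 0,"rz": 0,"claw": 0},{"dx": -0.3,"dy": 0,"dz": 0,"rx": 0,"ry": 0,"rz": 0,"claw": 0},{"dx": -0.3,"dy": 0,"dz": 0,"rx": 0,"ry": 0,"rz": 0,"claw": 0},{"dx": -0.25,"dy": -0.1,"dz": 0,"rx": 0,"ry": 0,"rz": 0,"claw": 0}])

```text
time_s: 1.5
ee_pos: [0.4747, -0.2625, 0.2522]
eef_rot: [-3.142, -0.0, 1.512]
force: [-0.3, 0.5, -0.2]
grip_width: 0.0939
grip_force: 0.0
```

>>> step_arm(plan=[{"dx": 0,"dy": 0,"dz": 0,"rx": 0,"ry": 0,"rz": 0,"claw": 0},{"dx": 0,"dy": 0,"dz": 0,"rx": 0,"ry": 0,"rz": 0,"claw": 0}])

```text
time_s: 1.7
ee_pos: [0.4746, -0.2611, 0.2524]
eef_rot: [-3.142, -0.0, 1.512]
force: [-0.4, -0.1, 0.2]
grip_width: 0.0938
grip_force: 0.0
```

```bash
python3 - <<'E'
from h import *
from scipy.spatial.transform import Rotation as Ro
o=telemetry.get_obs();p=viewer.camera("wrist");cv2.imwrite("pics/w1.png",p["img"][:,:,::-1])
z=p["z_map"];v,u=np.mgrid[:420,:560]
c=np.stack([(u-p["cx"])/p["fx"]*z,(v-p["cy"])/p["fy"]*z,z],-1)
T=p["tool_from_camera"];t=c@T[:3,:3].T+T[:3,3]
w=t@Ro.from_euler("xyz",o["eef_rot"]).as_matrix().T+o["ee_pos"]
print(o["ee_pos"],o["eef_rot"],o["time_s"],o["force"])
H=w[(p["img"].max(2)<70)&(z>0)];H=H[(H[:,2]>.15)&(H[:,2]<.19)&(abs(H[:,0]-.475)<.03)&(abs(H[:,1]+.268)<.045)]
print(len(H),H.mean(0),np.percentile(H,[2,50,98],axis=0).round(4).tolist(),np.linalg.svd(H-H.mean(0),full_matrices=False)[2][0])
E
```

```text
[ 0.47463332 -0.26105687  0.25240295] [-3.14154380e+00 -1.90751228e-04  1.51168333e+00] 1.7 [-0.44780813 -0.12151828  0.19307289]
1981 [ 0.47565752 -0.26206215  0.17896839] [[0.4673, -0.292, 0.1748], [0.4756, -0.2617, 0.1793], [0.484, -0.233, 0.1816]] [-0.07437618 -0.99715224  0.01247405]
```

View pics/w1.png

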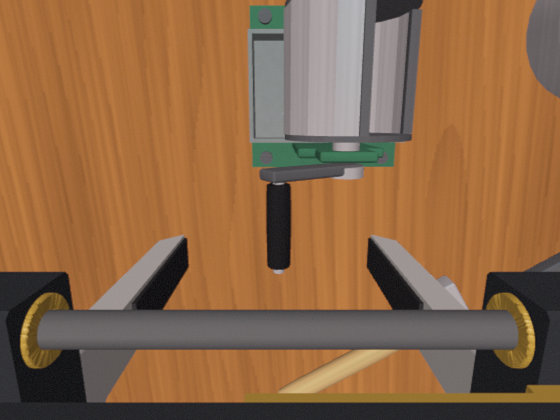

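The wrist view shows the black handle at (278,225) between the open fingers, inward of them. Its axis measures x=0.4757, z≈0.172, mid y=-0.262, which agrees with the first estimate. I'll descend and close.

>>> step_arm(plan=[{"dx": -0.07,"dy": 0.01,"dz": 0.2,"rx": 0,"ry": 0,"rz": 0,"claw": 0},{"dx": 0,"dy": 0,"dz": 0.2,"rx": 0,"ry": 0,"rz": 0,"claw": 0.2},{"dx": 0,"dy": 0,"dz": 0.2,"rx": 0,"ry": 0,"rz": 0,"claw": 0.3},{"dx": 0,"dy": 0,"dz": 0.2,"rx": 0,"ry": 0,"rz": 0,"claw": 0.4},{"dx": 0,"dy": 0,"dz": 0.02,"rx": 0,"ry": 0,"rz": 0,"claw": 0.5},{"dx": 0,"dy": 0,"dz": 0,"rx": 0,"ry": 0,"rz": 0,"claw": 0.7},{"dx": 0,"dy": 0,"dz": 0,"rx": 0,"ry": 0,"rz": 0,"claw": 1},{"dx": 0,"dy": 0,"dz": 0,"rx": 0,"ry": 0,"rz": 0,"claw": 1},{"dx": 0,"dy": 0,"dz": 0,"rx": 0,"ry": 0,"rz": 0,"claw": 1},{"dx": 0,"dy": 0,"dz": 0,"rx": 0,"ry": 0,"rz": 0,"claw": 1}], grip_force=25)

```text
time_s: 2.75
ee_pos: [0.4754, -0.2682, 0.1709]
eef_rot: [3.141, 0.0, 1.513]
force: [-0.1, -0.3, 0.0]
grip_width: 0.0257
grip_force: 0.0
```

>>> step_arm(plan=[{"dx": 0,"dy": 0,"dz": 0,"rx": 0,"ry": 0,"rz": 0,"claw": 1},{"dx": 0,"dy": 0,"dz": 0,"rx": 0,"ry": 0,"rz": 0,"claw": 1}])

```text
time_s: 2.95
ee_pos: [0.475, -0.2682, 0.1706]
eef_rot: [-3.141, -0.0, 1.513]
force: [-3.8, 0.3, 1.6]
grip_width: 0.0167
grip_force: 25.0
```

```bash
python3 -c "
import numpy as np
a=np.radians(np.linspace(-58.2,75,28));y=.6*np.sin(a);z=-.6*np.cos(a)
print(np.diff(y).round(3).tolist());print(np.diff(z).round(3).tolist())"
```

```text
[0.029, 0.033, 0.036, 0.039, 0.042, 0.044, 0.046, 0.048, 0.05, 0.051, 0.051, 0.052, 0.052, 0.051, 0.05, 0.049, 0.047, 0.046, 0.043, 0.041, 0.038, 0.035, 0.031, 0.028, 0.024, 0.02, 0.016]
[-0.043, -0.04, -0.037, -0.034, -0.03, -0.027, -0.023, -0.019, -0.014, -0.01, -0.006, -0.001, 0.003, 0.008, 0.012, 0.016, 0.02, 0.024, 0.028, 0.032, 0.035, 0.038, 0.041, 0.044, 0.046, 0.048, 0.049]
```

>>> step_arm(plan=[{"dx": 0,"dy": 0.029,"dz": -0.043,"rx": 0,"ry": 0,"rz": 0,"claw": 1},{"dx": 0,"dy": 0.033,"dz": -0.04,"rx": 0,"ry": 0,"rz": 0,"claw": 1},{"dx": 0,"dy": 0.036,"dz": -0.037,"rx": 0,"ry": 0,"rz": 0,"claw": 1},{"dx": 0,"dy": 0.039,"dz": -0.034,"rx": 0,"ry": 0,"rz": 0,"claw": 1},{"dx": 0,"dy": 0.042,"dz": -0.03,"rx": 0,"ry": 0,"rz": 0,"claw": 1}])

```text
time_s: 3.45
ee_pos: [0.4925, -0.2691, 0.1885]
eef_rot: [-3.139, -0.001, 1.512]
force: [-6.3, 0.5, -0.7]
grip_width: 0.017
grip_force: 25.0
```

Following well, with low force, so I'll continue.

>>> step_arm(plan=[{"dx": 0,"dy": 0.044,"dz": -0.027,"rx": 0,"ry": 0,"rz": 0,"claw": 1},{"dx": 0,"dy": 0.046,"dz": -0.023,"rx": 0,"ry": 0,"rz": 0,"claw": 1},{"dx": 0,"dy": 0.048,"dz": -0.019,"rx": 0,"ry": 0,"rz": 0,"claw": 1},{"dx": 0,"dy": 0.05,"dz": -0.014,"rx": 0,"ry": 0,"rz": 0,"claw": 1},{"dx": 0,"dy": 0.051,"dz": -0.01,"rx": 0,"ry": 0,"rz": 0,"claw": 1},{"dx": 0,"dy": 0.051,"dz": -0.006,"rx": 0,"ry": 0,"rz": 0,"claw": 1},{"dx": 0,"dy": 0.052,"dz": -0.001,"rx": 0,"ry": 0,"rz": 0,"claw": 1},{"dx": 0,"dy": 0.052,"dz": 0.003,"rx": 0,"ry": 0,"rz": 0,"claw": 1}])

```text
time_s: 4.25
ee_pos: [0.5321, -0.2714, 0.1982]
eef_rot: [-3.14, -0.0, 1.512]
force: [-6.0, -0.4, -1.1]
grip_width: 0.0169
grip_force: 25.0
```

>>> step_arm(plan=[{"dx": 0,"dy": 0.051,"dz": 0.008,"rx": 0,"ry": 0,"rz": 0,"claw": 1},{"dx": 0,"dy": 0.05,"dz": 0.012,"rx": 0,"ry": 0,"rz": 0,"claw": 1},{"dx": 0,"dy": 0.049,"dz": 0.016,"rx": 0,"ry": 0,"rz": 0,"claw": 1},{"dx": 0,"dy": 0.047,"dz": 0.02,"rx": 0,"ry": 0,"rz": 0,"claw": 1},{"dx": 0,"dy": 0.046,"dz": 0.024,"rx": 0,"ry": 0,"rz": 0,"claw": 1}])

```text
time_s: 4.75
ee_pos: [0.5564, -0.2728, 0.19]
eef_rot: [-3.14, -0.001, 1.513]
force: [-5.9, 0.4, -1.2]
grip_width: 0.0172
grip_force: 25.0
```

>>> step_arm(plan=[{"dx": 0,"dy": 0.043,"dz": 0.028,"rx": 0,"ry": 0,"rz": 0,"claw": 1},{"dx": 0,"dy": 0.041,"dz": 0.032,"rx": 0,"ry": 0,"rz": 0,"claw": 1},{"dx": 0,"dy": 0.038,"dz": 0.035,"rx": 0,"ry": 0,"rz": 0,"claw": 1},{"dx": 0,"dy": 0.035,"dz": 0.038,"rx": 0,"ry": 0,"rz": 0,"claw": 1},{"dx": 0,"dy": 0.031,"dz": 0.041,"rx": 0,"ry": 0,"rz": 0,"claw": 1},{"dx": 0,"dy": 0.028,"dz": 0.044,"rx": 0,"ry": 0,"rz": 0,"claw": 1},{"dx": 0,"dy": 0.024,"dz": 0.046,"rx": 0,"ry": 0,"rz": 0,"claw": 1},{"dx": 0,"dy": 0.02,"dz": 0.048,"rx": 0,"ry": 0,"rz": 0,"claw": 1},{"dx": 0,"dy": 0.016,"dz": 0.049,"rx": 0,"ry": 0,"rz": 0,"claw": 1},{"dx": 0,"dy": 0,"dz": 0,"rx": 0,"ry": 0,"rz": 0,"claw": 1}])

```text
time_s: 5.75
ee_pos: [0.5837, -0.2743, 0.1533]
eef_rot: [-3.139, -0.001, 1.513]
force: [-4.4, 0.2, -5.2]
grip_width: 0.0169
grip_force: 25.0
```

```bash
python3 - <<'E'
from h import *
p=viewer.camera("scene");w=world(p);cv2.imwrite("pics/s2.png",cv2.resize(p["img"][170:350,80:320,::-1],(800,600)))
for d in viewer.recognise("bush_a",p):
    l,t,r,b=np.int32(d["rect"]);print(d["rect"],d["score"],w[(t+b)//2,(l+r)//2])
E
```

```text
[216.5, 296.0, 235.3, 313.7] 0.7 [ 0.58971602 -0.14696622  0.0241969 ]
[282.9, 261.4, 303.2, 282.0] 0.65 [ 0.56605667 -0.01386763  0.02352655]
[274.3, 232.8, 295.7, 246.4] 0.64 [0.48643409 0.00509106 0.02195583]
[188.0, 299.8, 213.1, 320.8] 0.6 [ 0.5840544  -0.18809999  0.02445715]
```

View pics/s2.png

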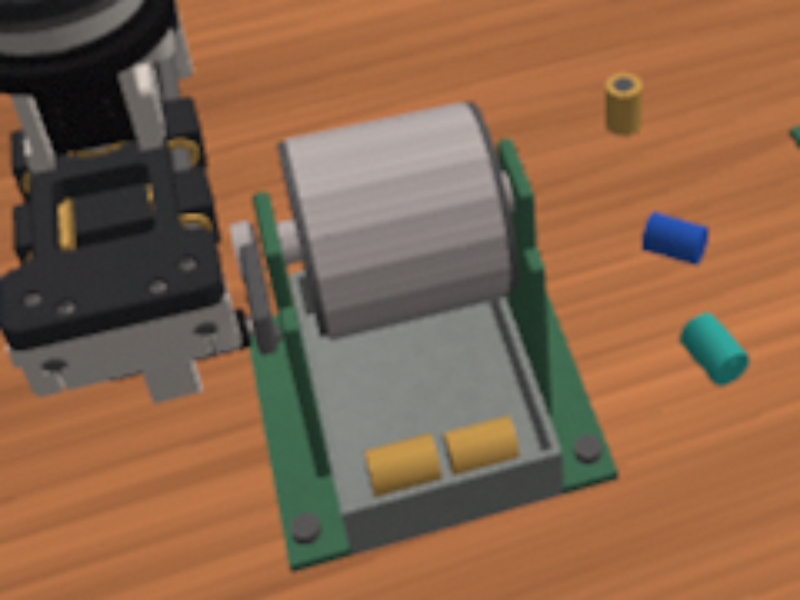

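The crop shows both bushes lying in the tray at (403,464) and (482,444), and the port is down at q ≈ 3.14. Now I'll release and rise.

>>> step_arm(plan=[{"dx": 0,"dy": 0,"dz": 0,"rx": 0,"ry": 0,"rz": 0,"claw": 0.5},{"dx": 0,"dy": 0,"dz": 0,"rx": 0,"ry": 0,"rz": 0,"claw": 0.5},{"dx": 0,"dy": 0,"dz": 0,"rx": 0,"ry": 0,"rz": 0,"claw": 0.5},{"dx": 0,"dy": 0,"dz": 0,"rx": 0,"ry": 0,"rz": 0,"claw": 0.5},{"dx": 0,"dy": 0,"dz": -0.1,"rx": 0,"ry": 0,"rz": 0,"claw": 0.5},{"dx": 0,"dy": 0,"dz": -0.2,"rx": 0,"ry": 0,"rz": 0,"claw": 0.5},{"dx": 0,"dy": 0,"dz": -0.3,"rx": 0,"ry": 0,"rz": 0,"claw": 0.5},{"dx": -0.2,"dy": 0,"dz": -0.3,"rx": 0,"ry": 0,"rz": 0,"claw": 0.5},{"dx": 0,"dy": 0,"dz": 0,"rx": 0,"ry": 0,"rz": 0,"claw": 0.5},{"dx": 0,"dy": 0,"dz": 0,"rx": 0,"ry": 0,"rz": 0,"claw": 0.5}])

```text
time_s: 6.85
ee_pos: [0.5832, -0.2946, 0.2451]
eef_rot: [3.14, 0.0, 1.512]
force: [-0.5, -1.2, -0.8]
grip_width: 0.0469
grip_force: 0.0
```

```bash
python3 - <<'E'
from h import *
p=viewer.camera("scene");w=world(p);cv2.imwrite("pics/s3.png",cv2.resize(p["img"][170:350,80:320,::-1],(800,600)))
for d in viewer.recognise("bush_a",p):
    l,t,r,b=np.int32(d["rect"]);print(d["rect"],w[(t+b)//2,(l+r)//2])
H=w[(p["img"].max(2)<60)];H=H[(abs(H[:,2]-.155)<.025)&(abs(H[:,0]-.584)<.03)&(abs(H[:,1]+.268)<.05)];print(len(H),H.mean(0) if len(H) else 0)
E
```

```text
[191.9, 300.3, 209.8, 317.9] [ 0.58284081 -0.1876716   0.02541862]
[215.7, 294.2, 238.2, 315.1] [ 0.59092029 -0.14556023  0.02503598]
[282.1, 263.9, 302.5, 283.7] [ 0.56946568 -0.01535064  0.02245305]
[273.8, 235.5, 295.1, 245.5] [0.48878921 0.0040727  0.02184132]
561 [ 0.58893283 -0.26878058  0.15924181]
```

View pics/s3.png

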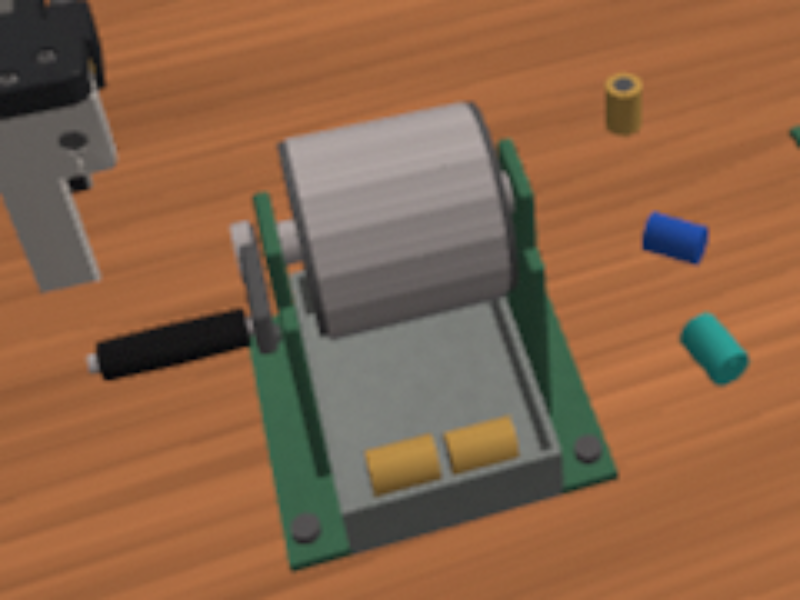

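The gripper is clear, the handle is unmoved at (170,345) in the crop, and both bushes are at rest in the tray.

```bash
python3 -c "
from station import hand_in
print(hand_in())"
```

```text
the job is handed in; nothing more can be done
None
```

The shorter barrel is turned port-down (q ≈ 3.14 rad), both bushes lie in its tray, the gripper has let go and stands clear, and the job is handed in; the hand-in returned no verdict.

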